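# Spring check of a belt tensioner

## Task

Test the belt tensioner on the blue plate: push its black roller to the left with the fingertips against the spring until you are pressing with 12 newtons, hold it there for a good second, then ease the arm back to its rest without letting it fly. The orange drag pointer stays where the arm carried it: if it stands in the green part of the scale, slide the yellow flag fully to the green end of its grey block, if it stands in the red part, fully to the red end (on the white gap between them either will do). Never press the roller with more than 20 newtons, do not touch the pointer, and leave the other things on the benches alone.

Things in the scene. Friction and masses are not known exactly. Their poses are not given: they have to be found in the camera images.
- fixture: test stand fixed to the left bench: blue plate 175 x 170 x 12 mm; origin at bench height on the arm's upright pivot axis; x away from the robot (yaw within 0.45), y left. The plate reaches 75 mm to -x, 100 mm to +x, 85 mm to each side. On the axis a steel drum (60 mm wide) hides the spring, with a post up to 66 mm. The scale stands on the far side
- tensioner_arm: aluminium arm, 20 mm wide, z 35 to 49 mm, swinging 0 to 1.05 rad about the pivot axis; carries the roller on the robot's side; origin on the axis, 35 mm up. At rest it points 0.45 rad to the right of the fixture's -x; it swings clockwise seen from above (roller to the left) against the spring
- roller: black roller on the arm's end, 40 mm wide, z 47 to 77 mm (nut to 81), spins freely; origin on its axis at its underside, at fixture x = -90 cos(d - 0.45), y = 90 sin(d - 0.45) mm at deflection d (rad). Pressed along its path it takes 0 to 9 N to leave its rest (differs every time, not visible), then about 13 N more per rad. Let go under load it flies back: keep it under 0.4 m/s
- scale_mid (a point): middle of the white gap of the scale (0.5 rad), 90 mm from the pivot axis, on the scale's top, 50 mm above the bench. The scale is a white fan 58 to 100 mm from the axis with black ticks each 0.1 rad; green from 0 (left end, seen by the robot) to 0.46 rad, white gap, red from 0.54 to 1.04 rad (right end)
- pointer_angle (a joint): angle of the orange drag pointer on the scale in rad, growing to the right as seen by the robot. It starts at 0 to 0.1; a peg on the arm's tail carries it along as the roller is pushed left, and it stays at the greatest deflection reached (same angle as the arm's deflection)
- pointer: the hand of the orange drag pointer, 6 mm wide, reaching 98 mm from the pivot axis over the scale, z 53 to 56 mm; origin on the pivot axis
- flag_base: grey block fixed to the right bench, turned any way round (any yaw), 50 x 150 x 18 mm, origin under its centre, its y along its length: green pad at its +y end, red pad at its -y end
- flag (a joint): position in m of the yellow flag along the block's y: +0.040 fully at the green end, -0.040 fully at the red end, starts near the middle; takes about 2 N to slide and stays where it is left
- flag_top (a point): centre of the top of the yellow flag, 51 mm above the bench; its upright tab is 24 mm (block x) by 12 mm (block y) by 24 mm high, on a foot 26 x 22 x 8 mm that rests on the block
- tape_elec: bystander: black roll of tape, diameter 62 mm, 19 mm high, origin under its centre
- relay: bystander: black relay, 30 x 28 x 37 mm, origin under its centre
- side_cutters: bystander: yellow and black side cutters, 160 x 55 x 13 mm, its long side along its own x, origin under the centre

How it is judged:
By the outcome, as a careful person would: the job done as asked, in the order asked, and still so for the second after the job is handed in, with the robot touching nothing.
It also fails if it takes over 58 s, if anything falls off the work surface, if the arm or the gripper's body presses on something with over 40 N, if the wrist force passes 120 N, or if a joint passes its speed limit or range.

## Robot

A 6-joint arm with a two-finger parallel gripper is mounted at the origin on a cart in front of the work surface, level with it; the furniture and walls round the work are solid. World frame = base frame: x ahead of the robot, y to its left, z up, the work surface at z = 0. Lengths are in m, angles in degrees, forces in N, time in s.
With the tool pointing down it reaches from about 0.4 to 0.825 m from the base axis. Payload 7 kg.
Tool frame: the origin (TCP) lies between the finger pads; the fingertips stand 25 mm ahead of it and the grasp point (between the pads) lies 6 mm ahead of it; z points along the fingers, y is the line along which they close (so a half turn about z gives the same grasp; the last joint's range is limited). The gripper opens to 88 mm and grips with 3 to 60 N. Pads are 19 mm wide; open, the fingers measure 130 mm over their backs; the gripper's body (78 mm by 193 mm) begins 47 mm behind the grasp point.
Start: joints at [-51.102, 20.546, 0.682, 0, -70.136, -16.507], TCP at [0.257, -0.624, 0.252] pointing down, gripper open.
Joint ranges: [-176.03, 176.03], [-82.01, 121.73], [-58.28, 71.71], [-173.87, 95.51], [-174.79, -0.11], [-173.66, 173.66]. Speed limits (degrees/s): [136.94, 136.94, 172.46, 180, 180, 180].

## Interface

Orientations are given as [roll, pitch, yaw] about the fixed x, y, z axes, in that order (R = Rz(yaw) Ry(pitch) Rx(roll)).
In Python, from plant import r gives the robot as it stands.
- The arm moves only by the shell command python3 -m crank 'ROWS' [FORCE]. ROWS is JSON, a list of rows, each a list of 3 entries, a list of its own where there are three numbers: the turn, a rotation vector about the tool's x, y, z in degrees, then the shift along the tool's x, y, z in cm, then the closure, from -1 (fully open) to 1 (shut). In form: [[[wx, wy, wz], [dx, dy, dz], fingers], ...]. A call has 1 to 8 rows; each row shifts and turns the commanded pose from where the row before left it, along the tool's axes as they then stand; what a row does not reach is not made up. A row lasts 1/10 s, in which the tool goes at most 50 mm and 8.59 degrees, less where a joint would pass 70% of its speed; a pose out of reach is approached as far as the arm can. A call with a gripper value outside its range is refused whole. The fingers move at their own pace and stop on an object; FORCE is the grip in N (left out, the last holds). Time passes only in rows, so rows that do not move let the fingers close. It gives the time, the measured TCP pose, the force, the opening and the grip force at its end, in the units of the state.
- r.get_state(): the state, without advancing time (a new reading comes with each control period).
- r.capture(name): name is "scene" or "side" or "wrist"; returns a dict with "color" (384x512x3 uint8, red, green, blue), "range_z" (384x512 float32, m along the optical axis (not along the pixel's ray), 0 where there is no reading), "intrinsics" (3x3 intrinsics, pixels), "k1" (the pictures are not rectified: a ray, as slopes to the right and down, at radius r is drawn at 1 + k1 r^2 times it, then the intrinsics apply), "world_from_camera" (4x4, takes a point from camera to world coordinates); the wrist camera has in their place "hand_eye" (4x4, takes a point from camera to tool coordinates, whose origin is the TCP and whose axes are the flange's). Camera axes: x right, y down, z forward; pixel columns grow to the right and rows downward; lengths in m; the calibration is good to about 2 mm. A picture is of the moment at which its call begins: read the wrist's pose just before it.
- r.close_job(): hands the job in; it is judged then, once.
The state is a dict: "time_s": time; "joints": joint angles; "qd": joint speeds; "joint_torque": joint torques, N m; "tcp_pos": TCP position; "eef_rot": TCP orientation; "contact_force": force on the tool from outside, world axes, zero at the start; "moment": the same for the moment, N m; "gripper_width": finger opening in m; "gripper_force": force on a finger pad.
Only numpy, scipy, OpenCV 4.12 (cv2) and the standard library are available. Lean on these libraries where they do the work, as an engineer would, in place of code of your own. Each camera call takes 0.05 s, during which the arm holds its last target. There are 200 camera calls.

## Working session

There is one attempt and no reset: what is moved stays moved. The work goes in short steps, Python scripts to look and compute and a shell command to move; the robot and the scene stay as the last step left them, time stands still between calls to the robot, and variables do not carry over. Pictures are saved under pics/ and viewed, at most 10 in all, crops included, and the job is handed in when it is done.

```bash
mkdir -p pics; ls; cat > h.py <<'E'
import numpy as np,cv2
from plant import r
from scipy.spatial.transform import Rotation as R
def cast(c,uv,z,W=None):
    W=c["world_from_camera"] if W is None else W
    W=np.array(W);K=np.array(c["intrinsics"]);uv=np.array(uv,float).reshape(-1,1,2)
    d=np.array([c["k1"],0,0,0,0.])
    n=cv2.undistortPoints(uv,K,d)[:,0]
    ray=np.c_[n,np.ones(len(n))]@W[:3,:3].T;o=W[:3,3]
    return o+ray*((z-o[2])/ray[:,2])[:,None]
def save(n,a): cv2.imwrite(f"pics/{n}.png",a[:,:,::-1])
E
python3 - <<'E'
from h import *
s=r.get_state();print(s)
for n in("scene","side"):
    c=r.capture(n);np.save(n+".npy",c,allow_pickle=True);save(n,c["color"]);print(n,c["world_from_camera"],c["intrinsics"],c["k1"])
E
```

```text
pics
{'time_s': 0.0, 'joints': array([-5.11012782e+01,  2.05923234e+01,  6.34647947e-01, -1.97813721e-02,
       -7.01367759e+01, -1.65076244e+01]), 'qd': array([-0.09965999,  0.05524572,  0.04601079,  0.07264969,  0.07848122,
        0.01216132]), 'joint_torque': array([-3.52452393e-03, -5.82719135e+01,  2.93039149e+01,  6.99730396e+00,
        6.58247009e-03, -1.91410527e-04]), 'tcp_pos': array([ 0.25694113, -0.62370302,  0.25062034]), 'eef_rot': array([ 1.79904158e+02, -9.01095290e-03, -1.57615632e+02]), 'contact_force': array([-0.35918498,  0.47371824, -0.36178633]), 'moment': array([0.00646348, 0.03505067, 0.00257108]), 'gripper_force': 0.0, 'gripper_width': 0.08770928313266008}
scene [[-0.6918499  -0.28504714  0.66339419 -0.48861978]
 [-0.72193602  0.28878167 -0.62881915  1.01578185]
 [-0.01233299 -0.91397663 -0.40557937  0.70520057]
 [ 0.          0.          0.          1.        ]] [[390.65035508   0.         258.97530236]
 [  0.         390.65035508 193.95389186]
 [  0.           0.           1.        ]] -0.00978224435311901
side [[ 0.90427431 -0.20437065  0.3748608  -0.08334061]
 [-0.42688896 -0.44787122  0.78560625 -1.31427369]
 [ 0.00733451 -0.87042748 -0.49224201  0.92176966]
 [ 0.          0.          0.          1.        ]] [[414.91927913   0.         255.51019744]
 [  0.         414.91927913 190.98418267]
 [  0.           0.           1.        ]] -0.036225384825701645
```

View pics/scene.png

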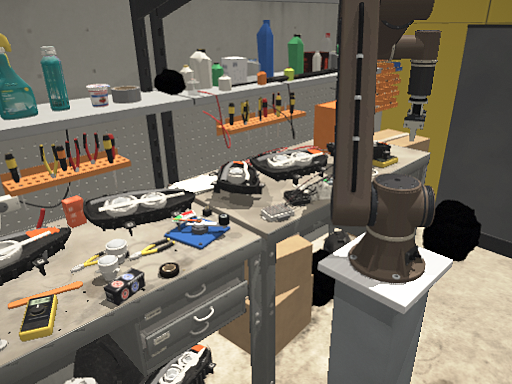

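View pics/side.png

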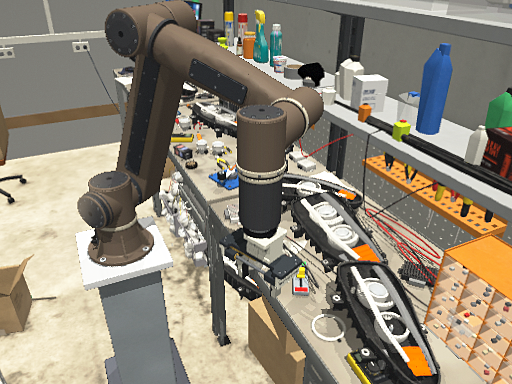

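The scene view shows the blue fixture at about (197,232). The side view shows it at about (230,180), and the flag block with its red pad near (301,285).

```bash
python3 - <<'E'
from h import *
a=np.load("scene.npy",allow_pickle=True).item();b=np.load("side.npy",allow_pickle=True).item()
def cr(c,u,v,w,h,k): return cv2.resize(c["color"][v:v+h,u:u+w],None,fx=k,fy=k,interpolation=cv2.INTER_CUBIC)
m=np.zeros((600,800,3),np.uint8)
m[:300,:400]=cr(a,150,195,100,75,4);m[:300,400:]=cr(b,190,140,100,75,4);m[300:,:400]=cr(b,260,250,100,75,4)
w=r.capture("wrist");s=r.get_state();w["s"]=s;np.save("wrist0.npy",w,allow_pickle=True)
m[300:,400:]=cv2.resize(w["color"],(400,300))
save("mos",m);print(w["hand_eye"])
for n,c in(("scene",a),("side",b)):
    p=cv2.cvtColor(c["color"],cv2.COLOR_RGB2HSV)
    k=cv2.inRange(p,(100,120,60),(118,255,255)); 
    nn,l,st,ce=cv2.connectedComponentsWithStats(k)
    for i in range(1,nn):
        if st[i,4]>60: print(n,st[i],ce[i],cast(c,ce[i],0.012)[0].round(3))
E
```

```text
[[-3.12504940e-04 -9.65041768e-01 -2.62095954e-01  7.13357136e-02]
 [ 9.99999263e-01  5.88721729e-06 -1.21400623e-03 -8.80133909e-04]
 [ 1.17310973e-03 -2.62096141e-01  9.65041055e-01 -1.33242452e-01]
 [ 0.00000000e+00  0.00000000e+00  0.00000000e+00  1.00000000e+00]]
scene [257  20  16  57 682] [265.48387097  48.31524927] [ 7.651 -7.021  0.012]
scene [165 223  65  26 755] [195.54437086 235.37483444] [0.544 0.35  0.012]
side [ 409   43   43   92 2188] [433.62842779  90.08409506] [2.614 1.032 0.012]
side [209 173  30  17 213] [226.04225352 181.48356808] [0.523 0.275 0.012]
```

View pics/mos.png

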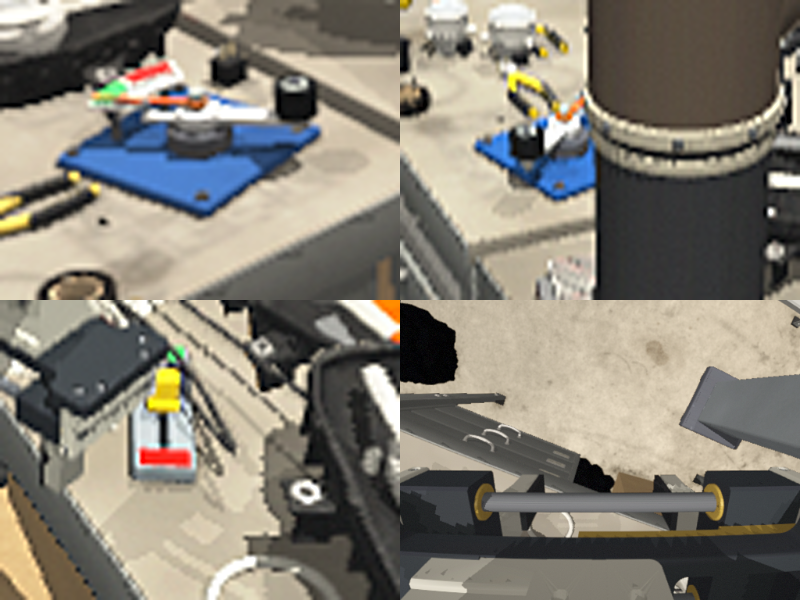

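The mosaic shows the fixture with the plate corners at scene pixels (165,235), (202,248) and (230,227.5), and the roller top at (224,215). The relay is behind the roller. The flag top is at side pixel (301,269) and the red pad at (301,289).

```bash
python3 - <<'E'
from h import *
a=np.load("scene.npy",allow_pickle=True).item();b=np.load("side.npy",allow_pickle=True).item()
print("corners L,near,R",cast(a,[[165,235],[202,248],[230,227.5]],.012).round(3).tolist())
print("roller top",cast(a,[[224.2,215.5]],.079).round(3),"side",cast(b,[[221.5,173]],.079).round(3))
print("relay top",cast(a,[[207,208]],.037).round(3))
print("flagtop",cast(b,[[301.5,268.5]],.051).round(3),"red pad",cast(b,[[301.3,289.3]],.018).round(3),"green",cast(b,[[304,263]],.018).round(3))
E
```

```text
corners L,near,R [[0.623, 0.425, 0.012], [0.459, 0.384, 0.012], [0.502, 0.226, 0.012]]
roller top [[0.488 0.261 0.079]] side [[0.49  0.241 0.079]]
relay top [[0.651 0.217 0.037]]
flagtop [[ 0.498 -0.443  0.051]] red pad [[ 0.469 -0.496  0.018]] green [[ 0.543 -0.389  0.018]]
```

```bash
python3 -m crank '[[[0,0,0],[-4.3,0.9,0],1],[[0,0,0],[-4.3,0.9,0],1],[[0,0,0],[-4.3,0.9,0],1],[[0,0,0],[-4.3,0.9,0],1],[[0,0,0],[-4.3,0.9,0],1],[[0,0,0],[-4.3,0.9,0],1],[[0,0,0],[-4.3,0.9,0],1],[[0,0,0],[-4.3,0.9,0],1]]' 30
python3 -m crank '[[[0,0,0],[0,0,-2],1],[[0,0,0],[0,0,-1],1],[[0,0,0],[0,0,0],1]]'
cat >> h.py <<'E'
def wrist(n):
    s=r.get_state();w=r.capture("wrist")
    T=np.eye(4);T[:3,:3]=R.from_euler("xyz",s["eef_rot"],degrees=True).as_matrix();T[:3,3]=s["tcp_pos"]
    w["world_from_camera"]=T@np.array(w["hand_eye"]);np.save(n+".npy",w,allow_pickle=True);save(n,w["color"]);print(s["tcp_pos"],s["eef_rot"]);return w
E
python3 -c "
from h import *
wrist('wf')"
```

```text
time_s: 0.95
tcp_pos: [0.549, -0.4251, 0.2514]
eef_rot: [180.0, -0.0, -157.6]
contact_force: [0.4, -0.9, -0.6]
gripper_width: 0.0289
gripper_force: 0.0
time_s: 1.25
tcp_pos: [0.5481, -0.4271, 0.2834]
eef_rot: [-179.9, 0.1, -157.6]
contact_force: [-0.8, -0.5, -0.3]
gripper_width: 0.0051
gripper_force: 0.0
[ 0.54813018 -0.4270643   0.28338173] [-1.79861512e+02  9.67046241e-02 -1.57604846e+02]
```

View pics/wf.png

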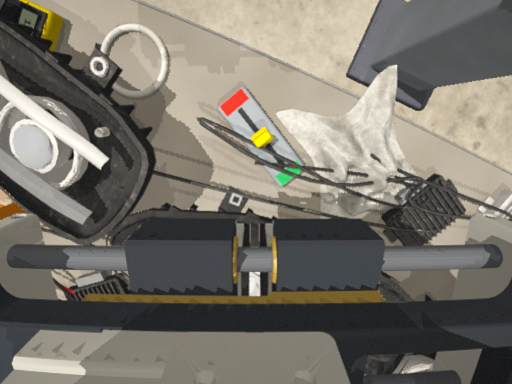

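The flag block is clearly visible: flag at (263,137), red pad at (235,102), green pad at (287,174).

```bash
python3 -m crank '[[[0,0,0],[-1.9,4.6,0],1],[[0,0,0],[-1.9,4.6,0],1],[[0,0,0],[-1.9,4.6,0],1],[[0,0,0],[-1.9,4.6,0],1],[[0,0,0],[-1.9,4.6,0],1],[[0,0,0],[-1.9,4.6,0],1],[[0,0,0],[-1.9,4.6,0],1],[[0,0,0],[-1.9,4.6,0],1]]'
python3 -m crank '[[[0,0,0],[-1.9,4.6,0],1],[[0,0,0],[-1.9,4.6,0],1],[[0,0,0],[-1.9,4.6,0],1],[[0,0,0],[-1.9,4.6,0],1],[[0,0,0],[-1.9,4.6,0],1],[[0,0,0],[-1.9,4.6,0],1],[[0,0,0],[-1.9,4.6,0],1],[[0,0,0],[-1.9,4.6,0],1]]'
python3 -m crank '[[[0,0,-8],[0,0,0],1],[[0,0,-8],[0,0,0],1],[[0,0,-8],[0,0,0],1],[[0,0,-8],[0,0,0],1],[[0,0,-8],[0,0,0],1],[[0,0,-8],[0,0,0],1],[[0,0,-8],[0,0,0],1],[[0,0,-8],[0,0,0],1]]'
python3 -m crank '[[[0,0,-8],[0,0,0],1],[[0,0,-8],[0,0,0],1],[[0,0,0],[0,0,0],1],[[0,0,0],[0,0,0],1]]'
python3 -c "
from h import *
wrist('wx');r.capture
c=r.capture('scene');save('scene2',c['color'])
w=np.load('wf.npy',allow_pickle=True).item();p=cv2.cvtColor(w['color'],cv2.COLOR_RGB2HSV)
for nm,lo,hi,z in(('red',(0,180,120),(8,255,255),.018),('yel',(24,180,100),(32,255,255),.051),('grn',(50,150,80),(85,255,255),.018)):
  k=cv2.inRange(p,lo,hi);k[:80]=0;k[190:]=0;k[:,:190]=0;k[:,330:]=0
  m=cv2.moments(k,True);u=(m['m10']/m['m00'],m['m01']/m['m00']);print(nm,m['m00'],u,cast(w,[u],z).round(4))
"
```

```text
time_s: 2.1
tcp_pos: [0.547, -0.0275, 0.2811]
eef_rot: [180.0, -0.0, -157.7]
contact_force: [1.1, -0.1, -0.1]
gripper_width: 0.0006
gripper_force: 0.0
time_s: 2.9
tcp_pos: [0.5483, 0.3705, 0.281]
eef_rot: [180.0, -0.0, -157.7]
contact_force: [0.9, 0.5, -0.4]
gripper_width: 0.0004
gripper_force: 0.0
time_s: 3.7
tcp_pos: [0.5486, 0.3683, 0.2807]
eef_rot: [179.9, -0.0, -93.4]
contact_force: [-0.1, -0.1, 0.5]
gripper_width: 0.0006
gripper_force: 0.0
time_s: 4.1
tcp_pos: [0.5486, 0.3688, 0.2811]
eef_rot: [180.0, -0.0, -77.9]
contact_force: [0.2, 0.5, 0.4]
gripper_width: 0.0002
gripper_force: 0.0
[0.54859122 0.36884618 0.28108571] [ 1.79962621e+02 -1.27827635e-02 -7.79192019e+01]
red 308.0 (233.75, 101.96428571428571) [[ 0.4696 -0.4925  0.018 ]]
yel 267.0 (261.5093632958802, 137.3558052434457) [[ 0.4984 -0.4391  0.051 ]]
grn 168.0 (287.23214285714283, 174.50595238095238) [[ 0.5353 -0.3813  0.018 ]]
```

View pics/wx.png

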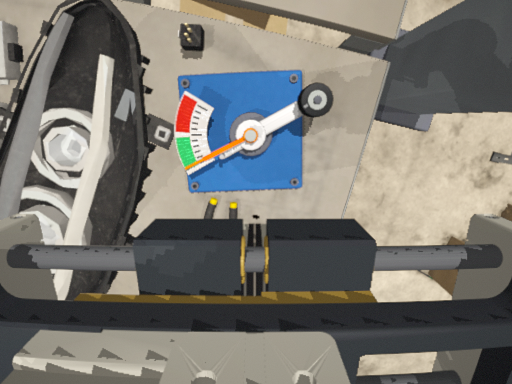

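The fixture is in view: pivot at about (252,136), roller at (316,100), plate corners near (180,77), (300,70), (302,186) and (190,192). The relay and cutters are clear of the push.

```bash
python3 - <<'E'
from h import *
w=np.load('wx.npy',allow_pickle=True).item();p=cv2.cvtColor(w['color'],cv2.COLOR_RGB2HSV)
k=cv2.inRange(p,(100,120,60),(120,255,255));k[:60]=0;k[200:]=0;k[:,:170]=0;k[:,320:]=0
q=cast(w,cv2.findNonZero(k)[:,0],.012)[:,:2].astype(np.float32)
h=cv2.convexHull(q);rc=cv2.minAreaRect(h);print("plate",rc)
# pick yaw near 0.26
from math import *
B=cv2.boxPoints(rc);e=B-np.roll(B,1,0);an=[atan2(v[1],v[0]) for v in e];yaw=min(an,key=lambda a:abs(a-.26));print("yaw",yaw)
c=np.array(rc[0]);x=np.array([cos(yaw),sin(yaw)]);y=np.array([-x[1],x[0]])
ax=c-.0125*x;print("axis plate",ax)
o=cv2.inRange(p,(3,150,150),(18,255,255));m=np.zeros_like(o);m[125:145,240:265]=1
mm=cv2.moments(o*m,True);u=(mm['m10']/mm['m00'],mm['m01']/mm['m00']);print("hub",u,cast(w,[u],.066))
g=w['color'][80:120,295:340];d=(g.max(2)<70).astype(np.uint8);
cnt=max(cv2.findContours(d,0,1)[0],key=cv2.contourArea);(u,v),rad=cv2.minEnclosingCircle(cnt);print("roller px",u+295,v+80,rad,cast(w,[(u+295,v+80)],.077))
t=ax-.09*cos(.45)*x-.09*sin(.45)*y;print("roller pred",t)
po=cv2.findNonZero(cv2.inRange(p,(8,180,180),(18,255,255))[100:200,170:260])[:,0]+[170,100]
tip=po[np.argmin(po[:,0])];v=cast(w,[tip],.056)[0,:2]-ax;print("pointer",tip,hypot(*v),v@x,v@y)
E
```

```text
plate ((0.5765184164047241, 0.31878921389579773), (0.1715356707572937, 0.16681008040905), 14.414777755737305)
yaw 0.25158531853873234
axis plate [0.56441193 0.31567747]
hub (247.37037037037038, 135.6851851851852) [[0.56758102 0.31711468 0.066     ]]
roller px 314.8488368988037 100.60077476501465 17.9370059967041 [[0.49765004 0.25951445 0.077     ]]
roller pred [0.49566813 0.25758882]
pointer [185 168] 0.09722590515699941 0.08878314170320706 0.03962865608251309
```

```bash
python3 -m crank '[[[0,0,0],[3.5,1.26,0],1],[[0,0,0],[3.5,1.26,0],1],[[0,0,0],[3.5,1.26,0],1],[[0,0,0],[3.5,1.26,0],1],[[0,0,-7],[0,0,0],1],[[0,0,-7],[0,0,0],1],[[0,0,-7],[0,0,0],1],[[0,0,-7],[0,0,0],1]]'
python3 -m crank '[[[0,0,0],[0,0,4],1],[[0,0,0],[0,0,4],1],[[0,0,0],[0,0,4],1],[[0,0,0],[0,0,4],1],[[0,0,0],[0,0,2.5],1],[[0,0,0],[0,0,1.5],1],[[0,0,0],[0,0,0],1],[[0,0,0],[0,0,0],1]]'
cat > st.py <<'E'
from h import *
import sys
s=r.get_state();ax=np.array([.5655,.316]);yw=.2515;off=.0295
p=s["tcp_pos"][:2];y=np.radians(s["eef_rot"][2]);u=-np.array([np.cos(y),np.sin(y)])
# roller centre = circle of 90 mm about axis, at distance off ahead of TCP along u (flat face)
n=np.array([-u[1],u[0]]);a=(p-ax)@u+off  # component of roller along u
b=np.sqrt(max(.09**2-a*a,0))*np.sign((p-ax)@n);c=ax+a*u+b*n
v=c-ax;d=np.arctan2(v[1],v[0])-yw;d=-((d-np.pi+np.pi)%(2*np.pi)-np.pi)+.45
t=np.array([v[1],-v[0]])/.09;F=s["contact_force"][:2]
print("d",d.round(3),"lateral",((p-c)@n).round(4),"face-vs-tangent deg",np.degrees(np.arctan2(u[0]*t[1]-u[1]*t[0],u@t)).round(1),"Fu",-(F@u).round(2),"Ft",-(F@t).round(2),"|F|",np.hypot(*F).round(2),"z",s["tcp_pos"][2],"gap along u to rest", ((ax+.09*np.array([np.cos(np.pi+.45+yw),np.sin(np.pi+.45+yw)])-p)@u-off).round(4),s["tcp_pos"],s["eef_rot"],s["time_s"])
E
python3 st.py
```

```text
time_s: 5.0
tcp_pos: [0.5292, 0.2219, 0.2817]
eef_rot: [-180.0, 0.0, -49.5]
contact_force: [0.3, 0.5, 0.2]
gripper_width: 0.0003
gripper_force: 0.0
time_s: 5.8
tcp_pos: [0.5295, 0.2223, 0.0819]
eef_rot: [180.0, -0.0, -49.7]
contact_force: [-0.2, -0.1, -0.1]
gripper_width: 0.0007
gripper_force: 0.0
d -0.211 lateral 0.0 face-vs-tangent deg 11.9 Fu -0.01 Ft -0.05 |F| 0.19 z 0.08189262368284204 gap along u to rest 0.0188 [0.52951969 0.22231882 0.08189262] [ 1.79994393e+02 -1.39675091e-02 -4.96675698e+01] 5.8
```

```bash
python3 -m crank '[[[0,0,0],[-0.5,0,0],1],[[0,0,0],[-0.5,0,0],1],[[0,0,0],[-0.4,0,0],1],[[0,0,0],[-0.3,0,0],1],[[0,0,0],[0,0,0],1]]'; python3 st.py
python3 -m crank '[[[0,0,0],[-0.2,0,0],1],[[0,0,0],[-0.1,0,0],1],[[0,0,0],[0,0,0],1]]'; python3 st.py
python3 -m crank '[[[0,0,0],[-0.15,0,0],1],[[0,0,0],[-0.1,0,0],1],[[0,0,0],[0,0,0],1]]'; python3 st.py
```

```text
time_s: 6.3
tcp_pos: [0.518, 0.2358, 0.0819]
eef_rot: [-180.0, 0.0, -49.6]
contact_force: [0.6, -0.4, -0.2]
gripper_width: 0.0003
gripper_force: 0.0
d -0.013 lateral -0.0018 face-vs-tangent deg 0.5 Fu 0.68 Ft 0.68 |F| 0.71 z 0.08194195381677842 gap along u to rest 0.0012 [0.51804544 0.23575973 0.08194195] [-1.79961899e+02  2.95785590e-03 -4.95730861e+01] 6.3
time_s: 6.6
tcp_pos: [0.5164, 0.237, 0.0816]
eef_rot: [180.0, -0.0, -49.6]
contact_force: [1.4, -4.1, 0.4]
gripper_width: 0.0002
gripper_force: 2.3
d 0.009 lateral -0.0014 face-vs-tangent deg -0.7 Fu 4.09 Ft 4.11 |F| 4.39 z 0.08163394063905849 gap along u to rest -0.0008 [0.5164408  0.23698617 0.08163394] [ 1.79969012e+02 -3.67000606e-02 -4.96034940e+01] 6.6
time_s: 6.9
tcp_pos: [0.5148, 0.239, 0.0816]
eef_rot: [180.0, -0.0, -49.6]
contact_force: [2.3, -4.6, 1.8]
gripper_width: 0.0005
gripper_force: 2.6
d 0.037 lateral -0.0014 face-vs-tangent deg -2.3 Fu 4.99 Ft 5.03 |F| 5.13 z 0.08162448522010987 gap along u to rest -0.0034 [0.51484785 0.23899252 0.08162449] [ 1.79982280e+02 -2.39432322e-02 -4.96136125e+01] 6.9
```

```bash
python3 -m crank '[[[0,0,3],[-0.39,0.13,0],1],[[0,0,3],[-0.39,0.13,0],1],[[0,0,3],[-0.39,0.13,0],1],[[0,0,2.5],[-0.39,0.13,0],1],[[0,0,0],[0,0,0],1]]'; python3 st.py
python3 -m crank '[[[0,0,2.5],[-0.39,0.13,0],1],[[0,0,2.5],[-0.39,0.13,0],1],[[0,0,0],[0,0,0],1]]'; python3 st.py
```

```text
time_s: 7.4
tcp_pos: [0.501, 0.2481, 0.0816]
eef_rot: [179.9, -0.1, -61.2]
contact_force: [1.8, -6.6, 3.0]
gripper_width: 0.0003
gripper_force: 3.5
d 0.211 lateral -0.0007 face-vs-tangent deg -0.7 Fu 6.62 Ft 6.64 |F| 6.8 z 0.0815862504877988 gap along u to rest -0.0189 [0.50097002 0.24812139 0.08158625] [ 1.79923231e+02 -5.31496197e-02 -6.11928345e+01] 7.4
time_s: 7.7
tcp_pos: [0.495, 0.2535, 0.0815]
eef_rot: [179.9, -0.1, -66.2]
contact_force: [3.0, -8.6, 4.4]
gripper_width: 0.0004
gripper_force: 4.0
d 0.295 lateral -0.0003 face-vs-tangent deg -0.5 Fu 9.09 Ft 9.09 |F| 9.11 z 0.08153938350710868 gap along u to rest -0.0262 [0.49504164 0.25354694 0.08153938] [ 1.79907228e+02 -7.77961969e-02 -6.62040861e+01] 7.7
```

```bash
python3 -m crank '[[[0,0,2],[-0.3,0.1,-0.03],1],[[0,0,2],[-0.3,0.1,-0.03],1],[[0,0,0],[0,0,0],1]]'; python3 st.py
python3 -m crank '[[[0,0,1.5],[-0.24,0.08,-0.01],1],[[0,0,1],[-0.16,0.05,0],1],[[0,0,0],[0,0,0],1]]'; python3 st.py
```

```text
time_s: 8.0
tcp_pos: [0.4905, 0.2578, 0.0817]
eef_rot: [179.8, -0.1, -70.2]
contact_force: [2.8, -8.4, 1.3]
gripper_width: 0.0004
gripper_force: 4.4
d 0.357 lateral 0.0003 face-vs-tangent deg -0.1 Fu 8.81 Ft 8.82 |F| 8.82 z 0.08169418808996397 gap along u to rest -0.0315 [0.49052559 0.25777051 0.08169419] [ 1.79847515e+02 -1.10842183e-01 -7.02065451e+01] 8.0
time_s: 8.3
tcp_pos: [0.488, 0.2609, 0.0817]
eef_rot: [179.8, -0.1, -72.7]
contact_force: [3.7, -7.8, 2.0]
gripper_width: 0.0006
gripper_force: 4.7
d 0.399 lateral 0.0004 face-vs-tangent deg 0.0 Fu 8.59 Ft 8.59 |F| 8.67 z 0.08173227341960901 gap along u to rest -0.0349 [0.48802978 0.26088849 0.08173227] [ 1.79838245e+02 -1.32900522e-01 -7.26804366e+01] 8.3
```

```bash
python3 -m crank '[[[0,0,2],[-0.31,0.1,-0.01],1],[[0,0,2],[-0.31,0.1,-0.01],1],[[0,0,2],[-0.31,0.1,-0.01],1],[[0,0,2],[-0.31,0.1,-0.01],1],[[0,0,0],[0,0,0],1]]'; python3 st.py
python3 -m crank '[[[0,0,0],[0,0,0],1]]' >/dev/null; python3 st.py
python3 -m crank '[[[0,0,0],[0,0,0],1]]' ; python3 st.py
```

```text
time_s: 8.8
tcp_pos: [0.4806, 0.2712, 0.0817]
eef_rot: [179.8, -0.2, -80.7]
contact_force: [3.5, -11.0, 0.2]
gripper_width: 0.0004
gripper_force: 5.4
d 0.528 lateral 0.001 face-vs-tangent deg 0.6 Fu 11.38 Ft 11.4 |F| 11.5 z 0.08174881995281086 gap along u to rest -0.0452 [0.48056734 0.27121376 0.08174882] [179.78294111  -0.22126616 -80.72741156] 8.8
d 0.527 lateral 0.001 face-vs-tangent deg 0.7 Fu 11.11 Ft 11.13 |F| 11.21 z 0.08176932346531605 gap along u to rest -0.0451 [0.48063011 0.27108351 0.08176932] [179.78241349  -0.22110182 -80.66508649] 8.9
time_s: 9.0
tcp_pos: [0.4806, 0.271, 0.0818]
eef_rot: [179.8, -0.2, -80.7]
contact_force: [3.0, -10.3, 0.6]
gripper_width: 0.0007
gripper_force: 5.4
d 0.526 lateral 0.0011 face-vs-tangent deg 0.7 Fu 10.62 Ft 10.64 |F| 10.7 z 0.08175170124870487 gap along u to rest -0.0451 [0.48061896 0.27104199 0.0817517 ] [179.78038719  -0.21922296 -80.66559075] 9.0
```

```bash
python3 -m crank '[[[0,0,1.5],[-0.24,0.08,0],1],[[0,0,1.5],[-0.24,0.08,0],1],[[0,0,1.5],[-0.24,0.08,0],1],[[0,0,0],[0,0,0],1]]' >/dev/null
for i in 1 2 3 4 5 ; do python3 -m crank '[[[0,0,0],[0,0,0],1]]' >/dev/null; python3 st.py | cut -c1-140;  python3 -c "from h import *; print(r.get_state()['gripper_force'],r.get_state()['contact_force'])"; done
```

```text
d 0.601 lateral 0.0014 face-vs-tangent deg 0.9 Fu 11.42 Ft 11.45 |F| 11.52 z 0.08169176697629126 gap along u to rest -0.0506 [0.47707825 0.2
5.8891297958325595 [  2.4022868  -11.26177708   2.00805971]
d 0.6 lateral 0.0013 face-vs-tangent deg 1.0 Fu 11.74 Ft 11.76 |F| 11.79 z 0.08170259183264549 gap along u to rest -0.0506 [0.47710001 0.277
5.872208542423323 [  2.05374881 -11.6117712    1.63147905]
d 0.6 lateral 0.0013 face-vs-tangent deg 1.0 Fu 11.47 Ft 11.49 |F| 11.54 z 0.08169580154143793 gap along u to rest -0.0506 [0.47710628 0.277
5.867405488388613 [  2.21830019 -11.32803429   1.30200761]
d 0.6 lateral 0.0013 face-vs-tangent deg 1.0 Fu 11.14 Ft 11.16 |F| 11.24 z 0.08171732372037378 gap along u to rest -0.0506 [0.47710903 0.277
5.865776468999684 [  2.44861953 -10.9721972    1.92739821]
d 0.6 lateral 0.0013 face-vs-tangent deg 1.0 Fu 11.98 Ft 12.01 |F| 12.08 z 0.08170368954128583 gap along u to rest -0.0506 [0.47713008 0.277
5.865203590365127 [  2.51082748 -11.81447632   1.00058508]
```

```bash
python3 -m crank '[[[0,0,1.5],[-0.25,0.08,0],1],[[0,0,0],[0,0,0],1],[[0,0,0],[0,0,0],1]]' >/dev/null
for i in 1 2 3 4 5 6; do python3 -m crank '[[[0,0,0],[0,0,0],1],[[0,0,0],[0,0,0],1]]' >/dev/null; python3 st.py | cut -c1-75;  python3 -c "from h import *; print(r.get_state()['gripper_force'],r.get_state()['contact_force'])"; done
```

```text
d 0.625 lateral 0.0014 face-vs-tangent deg 1.0 Fu 12.23 Ft 12.26 |F| 12.31 
6.074119600234553 [  2.08647635 -12.13383476   2.07554003]
d 0.625 lateral 0.0014 face-vs-tangent deg 1.0 Fu 12.65 Ft 12.69 |F| 12.82 
6.071912152692676 [  2.797878   -12.51310164   1.31110812]
d 0.626 lateral 0.0014 face-vs-tangent deg 1.0 Fu 12.44 Ft 12.47 |F| 12.6 z
6.071246434003115 [  2.7406064  -12.30270593   2.02189631]
d 0.625 lateral 0.0014 face-vs-tangent deg 1.0 Fu 12.17 Ft 12.2 |F| 12.29 z
6.071923964191228 [  2.41411344 -12.0545642    2.52843649]
d 0.626 lateral 0.0015 face-vs-tangent deg 1.0 Fu 11.76 Ft 11.79 |F| 11.91 
6.071502092527226 [  2.53636033 -11.63391205   2.04792063]
d 0.626 lateral 0.0014 face-vs-tangent deg 1.0 Fu 12.76 Ft 12.79 |F| 12.86 
6.071519963443279 [  2.35742206 -12.64657141   0.97625664]
```

```bash
python3 -m crank '[[[0,0,-2],[0.31,-0.1,0],1],[[0,0,-2.5],[0.39,-0.13,0],1],[[0,0,-2.5],[0.39,-0.13,0],1],[[0,0,-2.5],[0.39,-0.13,0],1],[[0,0,-2.5],[0.39,-0.13,0],1],[[0,0,-2.5],[0.39,-0.13,0],1],[[0,0,-2.5],[0.39,-0.13,0],1]]'; python3 st.py
python3 -m crank '[[[0,0,-2.5],[0.39,-0.13,0],1],[[0,0,-2.5],[0.39,-0.13,0],1],[[0,0,-2.5],[0.39,-0.13,0],1],[[0,0,-2.5],[0.39,-0.13,0],1],[[0,0,-2.5],[0.39,-0.13,0],1],[[0,0,-2],[0.31,-0.1,0],1]]'; python3 st.py
```

```text
time_s: 12.1
tcp_pos: [0.4904, 0.2567, 0.0819]
eef_rot: [179.8, -0.1, -69.6]
contact_force: [3.6, -7.0, -2.3]
gripper_width: 0.0008
gripper_force: 4.3
d 0.346 lateral 0.001 face-vs-tangent deg -0.1 Fu 7.87 Ft 7.87 |F| 7.93 z 0.08190673335967162 gap along u to rest -0.0306 [0.49044087 0.25669013 0.08190673] [ 1.79844017e+02 -1.08850009e-01 -6.95580892e+01] 12.1
time_s: 12.7
tcp_pos: [0.5076, 0.2409, 0.082]
eef_rot: [179.9, -0.0, -55.1]
contact_force: [3.3, -4.3, -3.1]
gripper_width: 0.0006
gripper_force: 2.8
d 0.104 lateral 0.0005 face-vs-tangent deg -0.7 Fu 5.4 Ft 5.39 |F| 5.4 z 0.08199035240467184 gap along u to rest -0.0094 [0.50760783 0.24093393 0.08199035] [ 1.7992626e+02 -1.8580269e-02 -5.5050532e+01] 12.7
```

```bash
python3 -m crank '[[[0,0,-2],[0.25,-0.08,0],1],[[0,0,-2],[0.25,-0.08,0],1],[[0,0,-1],[0.2,-0.05,0],1],[[0,0,0],[0.15,0,0],1],[[0,0,0],[0.1,0,0],1],[[0,0,0],[0.1,0,0],1],[[0,0,0],[0.15,0,0],1],[[0,0,0],[0.3,0,0],1]]'; python3 st.py
python3 -m crank '[[[0,0,0],[1,0,0],1],[[0,0,0],[1.5,0,0],1],[[0,0,0],[0,0,-4],1],[[0,0,0],[0,0,-5],1],[[0,0,0],[0,0,-5],1],[[0,0,0],[0,0,-5],1],[[0,0,0],[-2,0,-1],1],[[0,0,0],[-3,0,0],1]]'
python3 -m crank '[[[0,0,0],[-4,0,0],1],[[0,0,0],[-4,0,0],1],[[0,0,0],[-4,0,0],1],[[0,0,0],[0,0,0],1],[[0,0,0],[0,0,0],1]]'
python3 - <<'E'
from h import *
w=wrist("wy");s=r.capture("scene")["color"]
m=np.zeros((400,800,3),np.uint8);m[:384,:512]=w["color"];m[:216,512:]=cv2.resize(s[195:270,150:250],(288,216));save("mos2",m)
E
```

```text
time_s: 13.5
tcp_pos: [0.5186, 0.2318, 0.0829]
eef_rot: [-180.0, 0.0, -50.1]
contact_force: [-0.7, -0.1, -0.0]
gripper_width: 0.0004
gripper_force: 0.0
d -0.051 lateral 0.0002 face-vs-tangent deg 3.2 Fu -0.35 Ft -0.38 |F| 0.67 z 0.08291761237776153 gap along u to rest 0.0046 [0.51861994 0.2317504  0.08291761] [-1.79963620e+02  1.73411233e-02 -5.00855582e+01] 13.5
time_s: 14.3
tcp_pos: [0.5044, 0.25, 0.2859]
eef_rot: [-179.7, -0.0, -50.3]
contact_force: [0.4, 0.1, -0.9]
gripper_width: 0.0003
gripper_force: 0.0
time_s: 14.8
tcp_pos: [0.4257, 0.3426, 0.2828]
eef_rot: [-180.0, -0.0, -50.0]
contact_force: [-0.5, 0.1, -0.5]
gripper_width: 0.0007
gripper_force: 0.0
[0.42571249 0.34264887 0.2827651 ] [-1.79999282e+02 -1.85276766e-03 -5.00257113e+01]
```

View pics/mos2.png

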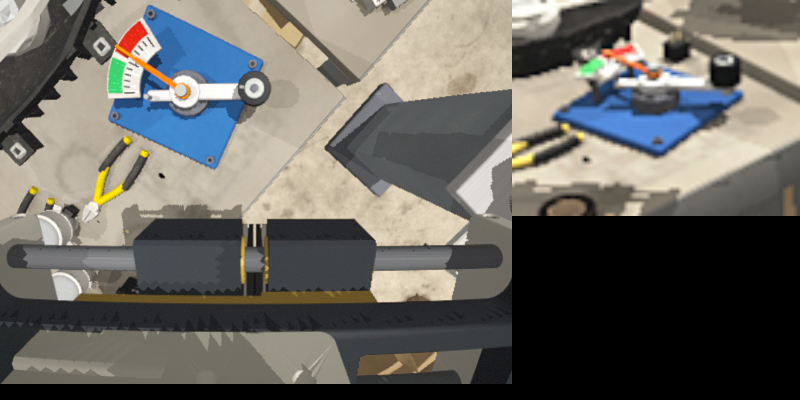

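The pointer stands at the start of the red part, about 0.62, and the arm is back at rest. The flag goes to the red end. First I check clearance heights around the flag.

```bash
python3 - <<'E'
from h import *
w=np.load('wf.npy',allow_pickle=True).item();z=w["range_z"];W=w["world_from_camera"]
v,u=np.mgrid[0:205,0:512];K=w["intrinsics"]
n=cv2.undistortPoints(np.c_[u.ravel(),v.ravel()].astype(float).reshape(-1,1,2),np.array(K),np.array([w["k1"],0,0,0,0.]))[:,0]
zz=z[:205].ravel();P=(np.c_[n*zz[:,None],zz])@W[:3,:3].T+W[:3,3];P=P[zz>0]
b=np.array([.5,.866]);t=np.array([-.866,.5]);q=P[:,:2]-[.4984,-.4391]
A=q@b;B=q@t
for j in np.arange(-.14,.15,.02):
    print(round(j,2),[int(1000*np.max(P[(abs(B-j)<.01)&(abs(A-i)<.01),2],initial=-.001)) for i in np.arange(-.12,.13,.02)])
print(r.get_state()["joints"])
E
```

```text
-0.14 [145, 145, 142, 127, 129, 48, 2, 31, 1, -1, -1, -1, -1]
-0.12 [104, 106, 115, 131, 129, 49, 47, 1, 2, -1, -1, -1, -1]
-0.1 [132, 131, 131, 131, 2, 2, 49, 47, 48, -1, -1, -1, -1]
-0.08 [2, 2, 2, 2, 2, 2, 2, 46, 51, 50, 2, -1, -1]
-0.06 [2, 2, 42, 43, 38, 2, 2, 3, 44, 45, 43, 1, -1]
-0.04 [2, 2, 40, 43, 43, 42, 41, 27, 2, 1, 44, 43, 2]
-0.02 [2, 2, 17, 20, 42, 43, 51, 41, 40, 36, 20, 39, 2]
0.0 [2, 2, 18, 20, 20, 21, 53, 42, 42, 42, 39, 2, 2]
0.02 [2, 3, 16, 20, 20, 19, 49, 27, 41, 42, 42, 41, 11]
0.04 [2, 2, 2, 2, 2, 3, 8, 11, 11, 7, 40, 41, 41]
0.06 [1, 2, 2, 2, 2, 3, 7, 12, 14, 15, 33, 43, 41]
0.08 [-1, 0, 2, 2, 1, 2, 3, 7, 20, 28, 34, 36, 30]
0.1 [-1, -1, -1, 0, 1, 2, 2, 2, 14, 26, 33, 37, 29]
0.12 [-1, -1, -1, -1, -1, 1, 1, 2, 3, 18, 21, 36, 34]
0.14 [-1, -1, -1, -1, -1, -1, 0, 1, 7, 17, 25, 35, 34]
[ 5.92733321e+01  7.30918791e+00 -1.28569333e+01  4.81306091e-03
 -6.98456232e+01 -1.94236593e+01]
```

```bash
python3 -m crank '[[[0,0,-7],[0,0,0],1],[[0,0,-7],[0,0,0],1],[[0,0,-6],[0,0,0],1]]'
python3 -m crank '[[[0,0,0],[2.84,3.72,0],1],[[0,0,0],[2.84,3.72,0],1],[[0,0,0],[2.84,3.72,0],1],[[0,0,0],[2.84,3.72,0],1],[[0,0,0],[2.84,3.72,0],1],[[0,0,0],[2.84,3.72,0],1],[[0,0,0],[2.84,3.72,0],1],[[0,0,0],[2.84,3.72,0],1]]'
python3 -m crank '[[[0,0,0],[2.84,3.72,0],1],[[0,0,0],[2.84,3.72,0],1],[[0,0,0],[2.84,3.72,0],1],[[0,0,0],[2.84,3.72,0],1],[[0,0,0],[2.84,3.72,0],1],[[0,0,0],[2.84,3.72,0],1],[[0,0,0],[2.84,3.72,0],1],[[0,0,0],[2.84,3.72,0],1]]'
python3 -m crank '[[[0,0,0],[0,0,0],1],[[0,0,0],[0,0,0],1]]'
```

```text
time_s: 15.2
tcp_pos: [0.4267, 0.3413, 0.2826]
eef_rot: [180.0, -0.0, -29.9]
contact_force: [-0.7, 0.8, -0.6]
gripper_width: 0.0007
gripper_force: 0.0
time_s: 16.0
tcp_pos: [0.4727, -0.0321, 0.2831]
eef_rot: [-180.0, -0.0, -30.2]
contact_force: [1.7, 0.8, -0.9]
gripper_width: 0.0002
gripper_force: 0.0
time_s: 16.8
tcp_pos: [0.5189, -0.4039, 0.2825]
eef_rot: [180.0, 0.0, -30.2]
contact_force: [1.6, 0.7, 0.4]
gripper_width: 0.0001
gripper_force: 0.0
time_s: 17.0
tcp_pos: [0.5187, -0.4026, 0.2814]
eef_rot: [180.0, 0.1, -30.3]
contact_force: [-0.3, -0.1, -0.6]
gripper_width: 0.0005
gripper_force: 0.0
```

```bash
python3 -m crank '[[[0,0,0],[0,0,4.5],1],[[0,0,0],[0,0,4.5],1],[[0,0,0],[0,0,4.5],1],[[0,0,0],[0,0,4],1],[[0,0,0],[0,0,2],1],[[0,0,0],[0,0,1],1],[[0,0,0],[0,0,0.5],1],[[0,0,0],[0,0,0],1]]'
python3 -m crank '[[[0,0,0],[0,0.4,0],1],[[0,0,0],[0,0.4,0],1],[[0,0,0],[0,0.4,0],1],[[0,0,0],[0,0.4,0],1],[[0,0,0],[0,0,0],1]]'
```

```text
time_s: 17.8
tcp_pos: [0.5205, -0.4003, 0.0734]
eef_rot: [-180.0, -0.1, -30.1]
contact_force: [-0.3, 0.3, -0.6]
gripper_width: 0.0005
gripper_force: 0.0
time_s: 18.3
tcp_pos: [0.5117, -0.4147, 0.0729]
eef_rot: [-180.0, -0.0, -30.2]
contact_force: [-0.8, -0.0, -0.2]
gripper_width: 0.0004
gripper_force: 0.0
```

```bash
python3 -m crank '[[[0,0,0],[0,-0.2,0.25],1],[[0,0,0],[0,0.4,0],1],[[0,0,0],[0,0.4,0],1],[[0,0,0],[0,0.4,0],1],[[0,0,0],[0,0.4,0],1],[[0,0,0],[0,0,0],1]]'
python3 -m crank '[[[0,0,0],[0,0.4,0],1],[[0,0,0],[0,0.4,0],1],[[0,0,0],[0,0.4,0],1],[[0,0,0],[0,0,0],1]]'
```

```text
time_s: 18.9
tcp_pos: [0.5048, -0.4267, 0.0701]
eef_rot: [180.0, 0.0, -30.1]
contact_force: [1.8, 0.2, 0.1]
gripper_width: 0.0005
gripper_force: 0.1
time_s: 19.3
tcp_pos: [0.4988, -0.4371, 0.0702]
eef_rot: [180.0, -0.0, -30.1]
contact_force: [-0.4, 0.8, -0.4]
gripper_width: 0.0007
gripper_force: 0.1
```

```bash
python3 - <<'E'
from h import *
s=r.capture("side")["color"];w=wrist("wz")["color"]
m=np.zeros((384,800,3),np.uint8);m[:,:288]=cv2.resize(s[240:320,270:330],(288,384));m[:,288:]=w;save("mos3",m)
E
```

```text
[ 0.49885077 -0.4370115   0.07027431] [ 1.79985804e+02 -2.50534079e-03 -3.01297943e+01]
```

View pics/mos3.png

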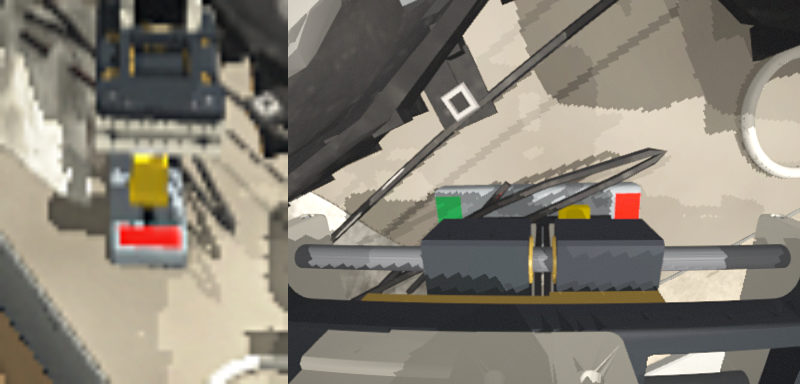

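The flag is moving ahead of the fingers. It now sits just short of the red pad, so I keep pushing.

```bash
python3 -m crank '[[[0,0,0],[0,0.3,0],1],[[0,0,0],[0,0.3,0],1],[[0,0,0],[0,0.3,0],1],[[0,0,0],[0,0,0],1]]'
python3 -m crank '[[[0,0,0],[0,0.2,0],1],[[0,0,0],[0,0.2,0],1],[[0,0,0],[0,0,0],1]]'
python3 -m crank '[[[0,0,0],[0,0.2,0],1],[[0,0,0],[0,0,0],1]]'
```

```text
time_s: 19.8
tcp_pos: [0.4944, -0.4448, 0.0702]
eef_rot: [180.0, -0.0, -30.1]
contact_force: [1.0, 0.2, 0.0]
gripper_width: 0.0004
gripper_force: 0.2
time_s: 20.1
tcp_pos: [0.4925, -0.4481, 0.0702]
eef_rot: [180.0, -0.0, -30.1]
contact_force: [1.2, 0.5, -0.3]
gripper_width: 0.0007
gripper_force: 0.4
time_s: 20.3
tcp_pos: [0.4916, -0.4498, 0.0702]
eef_rot: [180.0, -0.0, -30.1]
contact_force: [-0.4, 0.5, 0.1]
gripper_width: 0.0004
gripper_force: 0.4
```

```bash
for i in 1; do :; done; python3 -m crank '[[[0,0,0],[0,0.2,0],1],[[0,0,0],[0,0.2,0],1],[[0,0,0],[0,0,0],1]]'
python3 -m crank '[[[0,0,0],[0,0.2,0],1],[[0,0,0],[0,0.1,0],1],[[0,0,0],[0,0,0],1]]'
python3 -c "
from h import *
c=r.capture('side');s=c['color']
p=cv2.cvtColor(s,cv2.COLOR_RGB2HSV)
save('s4',cv2.resize(s[240:320,270:330],(450,600),interpolation=cv2.INTER_CUBIC))
for a in range(6): print(r.get_state()['contact_force'])
"
```

```text
time_s: 20.6
tcp_pos: [0.491, -0.451, 0.0703]
eef_rot: [-179.8, -0.0, -30.1]
contact_force: [6.4, 12.7, 3.3]
gripper_width: 0.0001
gripper_force: 7.2
time_s: 20.9
tcp_pos: [0.4908, -0.4515, 0.0703]
eef_rot: [-179.7, -0.1, -30.1]
contact_force: [10.4, 23.6, 6.5]
gripper_width: 0.0004
gripper_force: 13.1
[10.71906873 23.55759828  5.45244035]
[10.71906873 23.55759828  5.45244035]
[10.71906873 23.55759828  5.45244035]
[10.71906873 23.55759828  5.45244035]
[10.71906873 23.55759828  5.45244035]
[10.71906873 23.55759828  5.45244035]
```

View pics/s4.png

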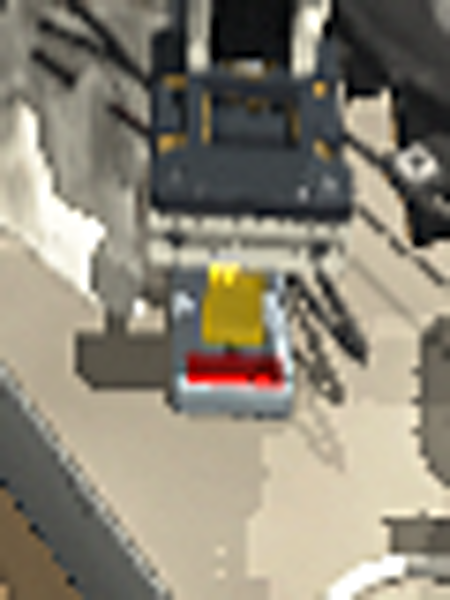

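The flag is hard against the end stop at the red pad. I back off, lift and check.

```bash
python3 -m crank '[[[0,0,0],[0,-0.4,0],1],[[0,0,0],[0,-0.6,0],1],[[0,0,0],[0,-1,0],1],[[0,0,0],[0,0,-3],1],[[0,0,0],[0,0,-5],1],[[0,0,0],[0,0,-5],1],[[0,0,0],[-3,0,-5],1],[[0,0,0],[-3,0,0],1]]'
python3 -m crank '[[[0,0,0],[-2,-2,0],1],[[0,0,0],[0,0,0],1],[[0,0,0],[0,0,0],1]]'
python3 - <<'E'
from h import *
w=wrist("we");s=r.capture("side")["color"];c=r.capture("scene")["color"]
m=np.zeros((600,800,3),np.uint8);m[:384,:512]=w["color"];m[:384,512:]=cv2.resize(s[240:320,270:330],(288,384));m[384:,:288]=cv2.resize(c[195:270,150:250],(288,216));save("fin",m)
E
```

```text
time_s: 21.75
tcp_pos: [0.452, -0.4122, 0.2496]
eef_rot: [179.9, -0.6, -30.1]
contact_force: [-0.4, 0.3, -0.3]
gripper_width: 0.0004
gripper_force: 0.0
time_s: 22.05
tcp_pos: [0.4424, -0.3828, 0.2436]
eef_rot: [180.0, -0.0, -30.1]
contact_force: [0.1, 0.1, -0.4]
gripper_width: 0.0006
gripper_force: 0.0
[ 0.44243083 -0.3827915   0.24357889] [ 1.79987165e+02 -4.52803731e-02 -3.00791613e+01]
```

View pics/fin.png

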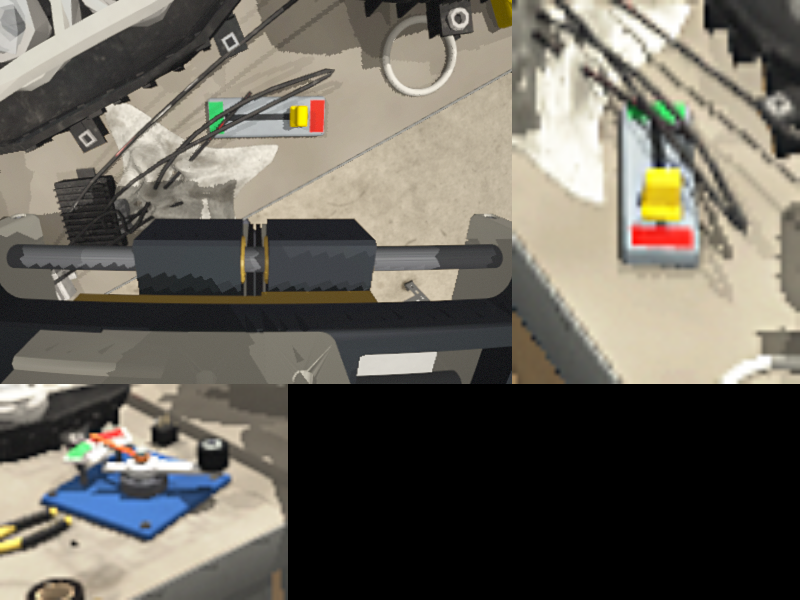

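The flag sits at the red end, about 40 mm from the block's centre. The pointer is in the red and the arm is at rest, so I hand in.

```bash
python3 -c "
from plant import r
print(r.close_job())"
```

```text
the job is handed in; nothing more can be done
None
```

I pressed the roller at about 12 N for over a second and eased it back to rest; the pointer stopped in the red at about 0.62 rad, so I slid the flag fully to the red end and handed the job in.

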